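Put the cleaned microscope objectives back in the storage rack

TASK

The cleaned microscope objectives stand in a row on the wooden cleaning stand. Move the red, yellow, green and blue banded ones over to the grey storage rack, each into the cup whose rim has its own colour, standing upright on the cup's floor, nose up. They are optics: keep them upright, set them down gently, never drop them, and leave the white-banded objective and the bottle of lens cleaner where they stand.

Things in the scene. Friction and masses are not known exactly. Their poses are not given: they have to be found in the camera images.
- obj_red: Objective lens with the red band, loose, 150 g, upright in a pocket of the wooden stand (see bottle). Origin: centre of its underside; z up its axis. From the underside up: black cap 32 mm diameter to 10 mm; steel barrel 30 mm diameter, 10 to 36 mm; red band 30 mm diameter to 42 mm, tapering to 20 mm at 47 mm; steel nose tapering from 19 to 12 mm diameter at the top, 53 mm. Grip barrel and band.
- obj_yellow: Objective lens with the yellow band, loose, 150 g, upright in a pocket of the wooden stand (see bottle). Origin: centre of its underside; z up its axis. From the underside up: black cap 32 mm diameter to 10 mm; steel barrel 30 mm diameter, 10 to 36 mm; yellow band 30 mm diameter to 42 mm, tapering to 20 mm at 47 mm; steel nose tapering from 19 to 12 mm diameter at the top, 58 mm. Grip barrel and band.
- obj_green: Objective lens with the green band, loose, 150 g, upright in a pocket of the wooden stand (see bottle). Origin: centre of its underside; z up its axis. From the underside up: black cap 32 mm diameter to 10 mm; steel barrel 30 mm diameter, 10 to 36 mm; green band 30 mm diameter to 42 mm, tapering to 20 mm at 47 mm; steel nose tapering from 19 to 12 mm diameter at the top, 62 mm. Grip barrel and band.
- obj_blue: Objective lens with the blue band, loose, 150 g, upright in a pocket of the wooden stand (see bottle). Origin: centre of its underside; z up its axis. From the underside up: black cap 32 mm diameter to 10 mm; steel barrel 30 mm diameter, 10 to 36 mm; blue band 30 mm diameter to 42 mm, tapering to 20 mm at 47 mm; steel nose tapering from 19 to 12 mm diameter at the top, 66 mm. Grip barrel and band.
- seat_red: The red-rimmed cup of the storage rack, fixed, home of the red-banded objective. Round, outside 56 mm, inside 48 mm diameter, 10 mm tall, with a 4 mm floor on which the objective stands, 6 mm below the rim. Origin: centre of the cup's underside, z up, so the floor is 4 mm above it. Rack: see obj_white.
- seat_yellow: The yellow-rimmed cup of the storage rack, fixed, home of the yellow-banded objective. Round, outside 56 mm, inside 48 mm diameter, 10 mm tall, with a 4 mm floor on which the objective stands, 6 mm below the rim. Origin: centre of the cup's underside, z up, so the floor is 4 mm above it. Rack: see obj_white.
- seat_green: The green-rimmed cup of the storage rack, fixed, home of the green-banded objective. Round, outside 56 mm, inside 48 mm diameter, 10 mm tall, with a 4 mm floor on which the objective stands, 6 mm below the rim. Origin: centre of the cup's underside, z up, so the floor is 4 mm above it. Rack: see obj_white.
- seat_blue: The blue-rimmed cup of the storage rack, fixed, home of the blue-banded objective. Round, outside 56 mm, inside 48 mm diameter, 10 mm tall, with a 4 mm floor on which the objective stands, 6 mm below the rim. Origin: centre of the cup's underside, z up, so the floor is 4 mm above it. Rack: see obj_white.
- obj_white: White-banded objective, 68 mm tall, else shaped like the others, loose, already home in the white-rimmed cup: leave it. Origin: centre of its underside, z up. Its storage rack is a fixed grey base 318 x 82 mm, ends 22 mm tall, with five cups in a row 60 mm apart, undersides 16 mm above the table. Cup order, rack place and side change each time.
- bottle: Amber bottle of lens cleaner, black cap, 33 mm diameter, 56 mm tall, loose: leave it. Origin: centre of its underside, z up. It stands in the row of objectives on the stand: a fixed oak block 318 x 78 x 22 mm, five round pockets 60 mm apart, 40 mm diameter, 6 mm deep (floor 16 mm above the table). Row order, stand place and side change each time.

How it is judged:
At the end, for the whole second after the job is handed in: Each of the four objectives stands in the cup of its own colour: within 10 mm of the cup's centre, its underside on the cup's floor (within 3 mm), upright within 0.1 rad, at rest (below 0.02 m/s) and released; the white objective and the bottle are upright and within 20 mm of where they started (horizontal distance between obj_red and seat_red below 0.01 m and z of obj_red in the frame of seat_red between 0.001 and 0.007 m and angle between each of obj_red, obj_yellow, obj_green, obj_blue, obj_white, bottle's own z axis and vertical below 0.1 rad and linear speed of each of obj_red, obj_yellow, obj_green, obj_blue below 0.02 m/s and contact force between the fingers and obj_red below 0.1 N and horizontal distance between obj_yellow and seat_yellow below 0.01 m and z of obj_yellow in the frame of seat_yellow between 0.001 and 0.007 m and contact force between the fingers and obj_yellow below 0.1 N and horizontal distance between obj_green and seat_green below 0.01 m and z of obj_green in the frame of seat_green between 0.001 and 0.007 m and contact force between the fingers and obj_green below 0.1 N and horizontal distance between obj_blue and seat_blue below 0.01 m and z of obj_blue in the frame of seat_blue between 0.001 and 0.007 m and contact force between the fingers and obj_blue below 0.1 N and distance of each of obj_white, bottle from where it was at the start of the episode below 0.02 m); the robot touches nothing.
It fails at once if an objective is dropped or thrown (faster than 0.5 m/s while the fingers do not hold it) ((contact force between the fingers and obj_red below 0.05 N and linear speed of obj_red above 0.5 m/s) or (contact force between the fingers and obj_yellow below 0.05 N and linear speed of obj_yellow above 0.5 m/s) or (contact force between the fingers and obj_green below 0.05 N and linear speed of obj_green above 0.5 m/s) or (contact force between the fingers and obj_blue below 0.05 N and linear speed of obj_blue above 0.5 m/s)).
It fails at once if an objective is tipped over (more than 0.8 rad from upright) (angle between any of obj_red, obj_yellow, obj_green, obj_blue's own z axis and vertical above 0.8 rad).
It fails at once if the white objective is moved from its place (over 20 mm) or tipped (over 0.4 rad) (distance of obj_white from where it was at the start of the episode above 0.02 m or angle between obj_white's own z axis and vertical above 0.4 rad).
It fails at once if the bottle of lens cleaner is moved from its place (over 20 mm) or tipped (over 0.4 rad) (distance of bottle from where it was at the start of the episode above 0.02 m or angle between bottle's own z axis and vertical above 0.4 rad).
It also fails if it takes over 120 s, if anything falls off the work surface, if the arm or the gripper's body presses on something with over 40 N, if the wrist force passes 120 N, or if a joint passes its speed limit or range.

ROBOT

A 7-joint arm with a two-finger parallel gripper is mounted at the origin on the work surface. World frame = base frame: x ahead of the robot, y to its left, z up, the work surface at z = 0. Lengths are in m, angles in rad, forces in N, time in s.
With the tool pointing down it reaches from about 0.4 to 0.85 m from the base axis. Payload 4.5 kg.
Tool frame: the origin (TCP) lies at the centre of the arm's flange, where the gripper is bolted on; the fingertips stand nose_length ahead of it and the grasp point (between the pads) lies 147 mm ahead of it (nose_length is the distance from the TCP to the fingertips, in m); z points along the fingers, y is the line along which they close (so a half turn about z gives the same grasp; the last joint's range is limited). The gripper opens to 88 mm and grips with 3 to 60 N. Pads are 18 mm wide; open, the fingers measure 123 mm over their backs; the gripper's body (75 mm by 187 mm) begins 45 mm behind the grasp point.
Start: joints at [-1.267, 0.689, -0.195, 1.565, 0.157, 0.902, -0.215], TCP at [0.167, 0.602, 0.405] pointing down, gripper open.
Joint ranges: [-3.01, 3.01], [-0.46, 2.08], [-1.47, 1.51], [0.13, 2.56], [-1, 4.14], [0.04, 2.09], [-2.66, 2.66]. Speed limits (rad/s): [2.57, 2.57, 3.14, 3.14, 3.14, 3.14, 3.14].

INTERFACE

Orientations are given as a unit quaternion [x, y, z, w].
In Python, from plant import * gives the robot as it stands.
- The arm moves only by the tool play_rows, never from a script. Its argument "rows" is a list that holds one entry, the list of rows, each a list of 6 numbers: the shift along the tool's x, y, z normalised to -1 to 1, where 1 is 0.5 m, then the turn, a rotation vector about the tool's x, y, z normalised to -1 to 1, where 1 is 0.5 rad. A call has 1 to 20 rows; each row is the pose to reach, as a shift and turn from the pose commanded when the call began, along the tool's axes at that moment; what a row does not reach only later rows make up. A row lasts 1/12 s, in which the tool goes at most 41.7 mm and 7.16 degrees, less where a joint would pass 70% of its speed; a pose out of reach is approached as far as the arm can. A call with a number of a shift or a turn outside -1 to 1 is refused whole. A call with a gripper value outside its range is refused whole. "claw" is the closure, from 0 (fully open) to 1 (shut), set as the call begins (left out, the last holds). The fingers move at their own pace and stop on an object; "squeeze" is the grip in N (left out, the last holds). Time passes only in rows, so rows that repeat a pose let the fingers close. It gives the time, the measured TCP pose, the force, the opening and the grip force at its end, in the units of the state.
- get_state(): the state, without advancing time (a new reading comes with each control period).
- snapshot(name): name is "side" or "top" or "wrist"; returns a dict with "pixels" (480x640x3 uint8, blue, green, red), "camera_matrix" (3x3 intrinsics, pixels), "world_to_cam" (4x4, takes a point from world to camera coordinates); the wrist camera has in their place "mount" (4x4, takes a point from camera to tool coordinates, whose origin is the TCP and whose axes are the flange's). Camera axes: x right, y down, z forward; pixel columns grow to the right and rows downward; lengths in m; the calibration is good to about 2 mm. A picture is of the moment at which its call begins: read the wrist's pose just before it. There is no depth.
- finish_job(): hands the job in; it is judged then, once.
The state is a dict: "clock": time; "q": joint angles; "qd": joint speeds; "joint_torque": joint torques, N m; "tool_pos": TCP position; "eef_rot": TCP orientation; "contact_force": force on the tool from outside, world axes, zero at the start; "moment": the same for the moment, N m; "opening": opening from 0.0 (shut) to 1.0 (fully open); "finger_force": force on a finger pad.
Only numpy, scipy, OpenCV 4.12 (cv2) and the standard library are available. Lean on these libraries where they do the work, as an engineer would, in place of code of your own. Each camera call takes 0.05 s, during which the arm holds its last target. There are 200 camera calls.

## Working session

There is one attempt and no reset: what is moved stays moved. The work goes in short steps, Python scripts to look and compute and a tool call to move; the robot and the scene stay as the last step left them, time stands still between calls to the robot, and variables do not carry over. Pictures are saved under pics/ and viewed, at most 14 in all, crops included, and the job is handed in when it is done.

Besides the shell and the picture viewer there is one more tool, called after "Emit:" by a JSON object that holds its "fn" and its "kwargs", one argument or row to a line. play_rows: Moves the arm, as the interface text tells. Its arguments: {"type":"object","properties":{"rows":{"type":"array"},"claw":{"type":"number"},"squeeze":{"type":"number"}},"required":["rows"]}

```bash
mkdir -p pics; ls
python3 - <<'E'
from plant import *
import cv2,pickle
s=get_state();print(s)
d={}
for n in("top","side"):
    r=snapshot(n);cv2.imwrite(f"pics/{n}0.png",r["pixels"]);d[n]=r
    print(n,r["camera_matrix"],r["world_to_cam"])
pickle.dump(d,open("cams.pkl","wb"))
try: print(nose_length)
except Exception as e: print(e)
E
```

```text
pics
{'clock': 0.0, 'q': array([-1.26722829,  0.68998351, -0.19453532,  1.56630252,  0.1573154 ,
        0.90247765, -0.2150859 ]), 'qd': array([ 0.00126963, -0.00130195, -0.00054904, -0.00131964,  0.00051472,
       -0.00073278,  0.00095085]), 'joint_torque': array([-1.32934406e-04, -5.27571988e+01, -1.26717590e+00, -1.53423786e+01,
       -5.26805513e-02,  6.57226512e-03,  1.76046556e-04]), 'tool_pos': array([0.1665029 , 0.60209095, 0.40392166]), 'eef_rot': array([ 1.34416168e-01,  9.90924571e-01, -8.86428735e-04, -5.82901072e-05]), 'contact_force': array([ 0.20468506,  0.95656113, -0.17190409]), 'moment': array([ 0.01118347,  0.05067144, -0.02043483]), 'finger_force': 0.0, 'opening': 1.0009474642567113}
top [[464.08341947   0.         326.64649932]
 [  0.         464.08341947 237.92693847]
 [  0.           0.           1.        ]] [[-0.01341975 -0.99985489  0.01049306  0.00323509]
 [-0.98908568  0.01173384 -0.14687355  0.52340992]
 [ 0.14672912 -0.01234954 -0.98909962  0.82534539]
 [ 0.          0.          0.          1.        ]]
side [[594.20309955   0.         320.78294811]
 [  0.         594.20309955 233.27526457]
 [  0.           0.           1.        ]] [[-0.99797314 -0.06111887 -0.01772283  0.53974851]
 [-0.0347947   0.75725862 -0.65218764  0.06155005]
 [ 0.05328174 -0.65024908 -0.75785037  1.03081547]
 [ 0.          0.          0.          1.        ]]
0.166
```

View pics/top0.png

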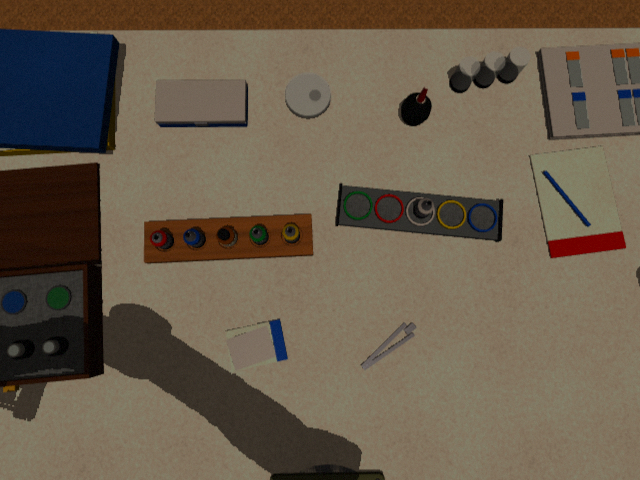

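View pics/side0.png

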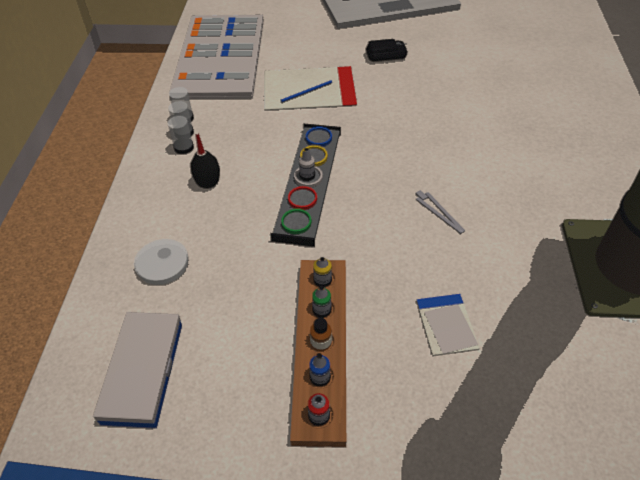

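Run:
```python
import cv2,numpy as np
t=cv2.imread("pics/top0.png")
a=cv2.resize(t[200:270,140:320],None,fx=4.4,fy=4.4,interpolation=cv2.INTER_CUBIC)
b=cv2.resize(t[178:248,330:510],None,fx=4.4,fy=4.4,interpolation=cv2.INTER_CUBIC)
cv2.imwrite("pics/c1.png",np.vstack([a,b])[:600])
s=cv2.imread("pics/side0.png")
a=cv2.resize(s[250:450,280:360],None,fx=3,fy=3,interpolation=cv2.INTER_CUBIC)
b=cv2.resize(s[115:255,260:350],None,fx=4,fy=4,interpolation=cv2.INTER_CUBIC)
o=np.zeros((600,600,3),np.uint8);o[:600,:240]=a;o[:560,240:600]=b
cv2.imwrite("pics/c2.png",o)
```

```text
(no output)
```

View pics/c1.png

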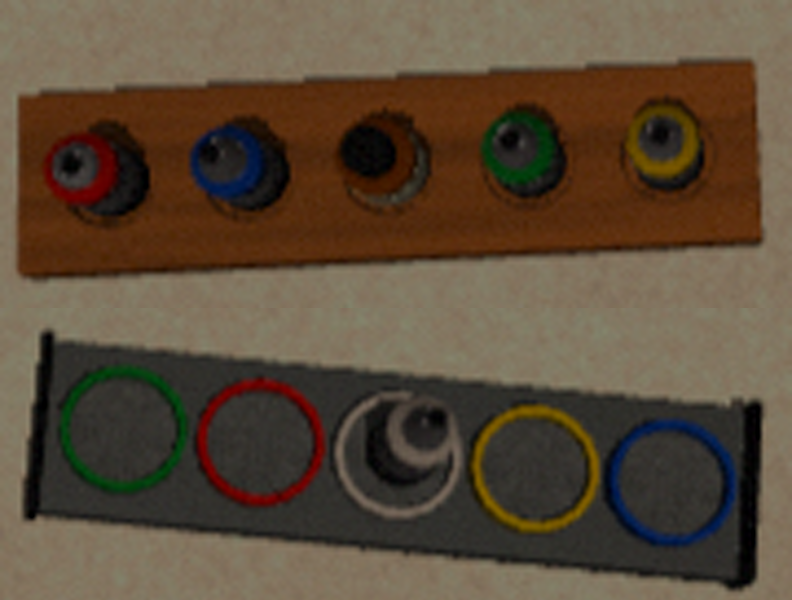

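View pics/c2.png

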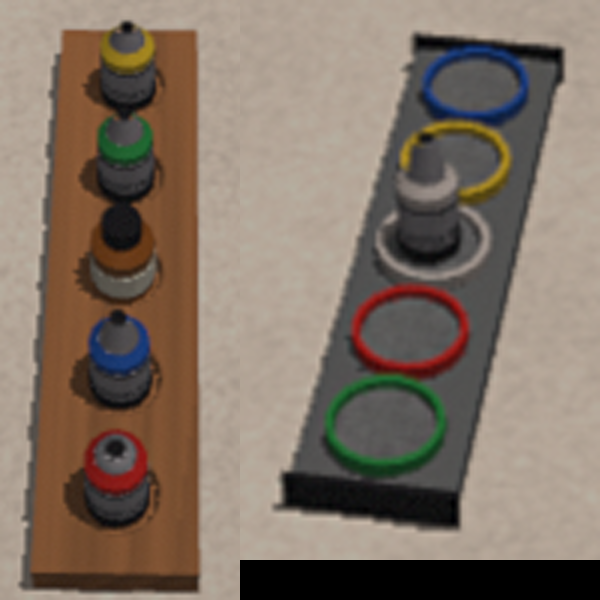

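```bash
cat > h.py <<'E'
import pickle,numpy as np
D=pickle.load(open("cams.pkl","rb"))
def ray(n,u,v,z):
    K=D[n]["camera_matrix"];T=D[n]["world_to_cam"];R=T[:3,:3];t=T[:3,3]
    c=-R.T@t;d=R.T@np.linalg.solve(K,[u,v,1]);return (c+d*(z-c[2])/d[2])[:2]
top=lambda u,v,o:((u+.5)/4.4-.5+o[0],(v+.5)/4.4-.5+o[1])
E
python3 - <<'E'
from h import *
np.set_printoptions(precision=4,suppress=True)
A=(140,200);B=(330,178)
for k,b,t,zt in [("red",(83,168),(75,163),.069),("blue",(228,162),(212,152),.082),("green",(517,147),(510,137),.078),("yellow",(664,144),(662,132),.074)]:
    print(k,ray("top",*top(*b,A),.057),ray("top",*top(*t,A),zt))
for k,p in [("red",(115,448)),("blue",(118,317)),("green",(125,112)),("yellow",(127,28))]:
    print("side tip",k,ray("side",280+p[0]/3,250+p[1]/3,dict(red=.069,blue=.082,green=.078,yellow=.074)[k]))
P=[];Q=[]
for k,p,q in [("green",(123,429),(386,423)),("red",(260,442),(410,329)),("white",(398,455),(433,240)),("yellow",(535,468),(455,160)),("blue",(672,482),(475,85))]:
    P.append(ray("top",*top(p[0],p[1]-308,B),.026));Q.append(ray("side",260+(q[0]-240)/4-.4,115+q[1]/4-.4,.026))
    print(k,P[-1],Q[-1])
for P in(np.array(P),np.array(Q)):
    d=np.linalg.svd(P-P.mean(0))[2][0];print("c",P.mean(0),"dir",d,np.degrees(np.arctan2(d[0],d[1])),"step",np.linalg.norm(P[4]-P[0])/4)
E
```

```text
red [0.5245 0.302 ] [0.5248 0.3011]
blue [0.5263 0.2425] [0.5266 0.242 ]
green [0.5312 0.1234] [0.532  0.1233]
yellow [0.5318 0.0626] [0.534  0.0623]
side tip red [0.5245 0.3014]
side tip blue [0.5266 0.2419]
side tip green [0.5307 0.121 ]
side tip yellow [0.5332 0.0627]
green [ 0.588  -0.0635] [ 0.5893 -0.0629]
red [ 0.5815 -0.1229] [ 0.5833 -0.1229]
white [ 0.5751 -0.1826] [ 0.577  -0.1838]
yellow [ 0.5687 -0.242 ] [ 0.5703 -0.2423]
blue [ 0.5618 -0.3012] [ 0.5639 -0.3007]
c [ 0.575  -0.1824] dir [-0.1088 -0.9941] -173.7520950607832 step 0.059801582285297195
c [ 0.5767 -0.1826] dir [-0.1068 -0.9943] -173.86939415978145 step 0.05979437867586613
```

Emit:
{"fn": "play_rows", "kwargs": {
  "rows": [
    [[-0.1,-0.045,0,0,0,0.2],[-0.2,-0.09,0,0,0,0.4],[-0.3,-0.135,0,0,0,0.6],[-0.4,-0.18,0,0,0,0.8],[-0.5,-0.225,0,0,0,1],[-0.6,-0.27,0,0,0,1],[-0.7,-0.32,0,0,0,1],[-0.8,-0.36,0,0,0,1],[-0.85,-0.389,0,0,0,1],[-0.85,-0.389,0,0,0,1],[-0.85,-0.389,0,0,0,1],[-0.85,-0.389,0,0,0,1],[-0.85,-0.389,0,0,0,1],[-0.85,-0.389,0,0,0,1]]
  ],
  "claw": 0.3,
  "squeeze": 20
}}

```text
clock: 1.27
tool_pos: [0.5239, 0.3018, 0.4043]
eef_rot: [0.376, 0.927, -0.0, -0.001]
contact_force: [0.1, 0.7, -1.0]
opening: 0.699
finger_force: 0.0
```

Emit:
{"fn": "play_rows", "kwargs": {
  "rows": [
    [[0,0,0,0,0,0.2],[0,0,0,0,0,0.4],[0,0,0,0,0,0.6],[0,0,0,0,0,0.8],[0,0,0,0,0,1],[0,0,0,0,0,1]]
  ]
}}

```text
clock: 1.77
tool_pos: [0.522, 0.3046, 0.4046]
eef_rot: [0.592, 0.806, -0.0, -0.001]
contact_force: [0.6, -0.6, 0.2]
opening: 0.701
finger_force: 0.0
```

```bash
cat > to.py <<'E'
import sys,numpy as np
from plant import *
from scipy.spatial.transform import Rotation as R
# from measured pose to target: x y z(TCP) theta(deg of tool y in world); prints normalised shift & turn
def go(p,th):
    s=get_state();r=R.from_quat(s["eef_rot"]);c,n=np.cos(th),np.sin(th)
    T=R.from_matrix(np.array([[-n,c,0],[c,n,0],[0,0,-1]]))
    print("t",round(s["clock"],2),"pos",s["tool_pos"].round(4),"F",s["contact_force"].round(1),"open",round(s["opening"],3),"grip",round(s["finger_force"],1))
    print("row",(r.inv().apply(np.array(p)-s["tool_pos"])/.5).round(3),((r.inv()*T).as_rotvec()/.5).round(3))
a=list(map(float,sys.argv[1:]));go(a[:3],np.radians(a[3]))
E
python3 to.py .5246 .3015 .194 2.1
```

```text
t 1.77 pos [0.522  0.3046 0.4046] F [ 0.6 -0.6  0.2] open 0.701 grip 0.0
row [-0.008  0.004  0.421] [-0.003 -0.003  0.534]
```

Emit:
{"fn": "play_rows", "kwargs": {
  "rows": [
    [[-0.003,0.001,0.03,0,0,0.2],[-0.008,0.004,0.07,0,0,0.4],[-0.008,0.004,0.13,0,0,0.534],[-0.008,0.004,0.18,0,0,0.534],[-0.008,0.004,0.21,0,0,0.534],[-0.008,0.004,0.21,0,0,0.534],[-0.008,0.004,0.21,0,0,0.534],[-0.008,0.004,0.21,0,0,0.534]]
  ]
}}

```text
clock: 2.43
tool_pos: [0.5272, 0.2996, 0.3008]
eef_rot: [0.694, 0.72, 0.001, -0.0]
contact_force: [0.6, 0.5, 0.8]
opening: 0.701
finger_force: 0.0
```

```bash
python3 to.py .5246 .3015 .194 2.1
python3 - <<'E'
from plant import *
import cv2
s=get_state();r=snapshot("wrist");cv2.imwrite("pics/w1.png",r["pixels"])
import numpy as np
from scipy.spatial.transform import Rotation as R
K=r["camera_matrix"];M=r["mount"]
T=np.eye(4);T[:3,:3]=R.from_quat(s["eef_rot"]).as_matrix();T[:3,3]=s["tool_pos"]
W=np.linalg.inv(T@M)
for n,p in dict(red=(.5246,.3015,.069),blue=(.5265,.2422,.082)).items():
    c=W@[*p,1];print(n,(K@c[:3]/c[2])[:2])
E
python3 to.py .5246 .3015 .194 2.1
```

```text
t 2.43 pos [0.5272 0.2996 0.3008] F [0.6 0.5 0.8] open 0.701 grip 0.0
row [ 0.004 -0.005  0.214] [ 0.002 -0.003  0.   ]
red [311.92017526 259.41154676]
blue [311.3868382  367.40043561]
t 2.48 pos [0.5275 0.2994 0.3011] F [ 0.6 -0.4 -0.2] open 0.701 grip 0.0
row [ 0.004 -0.006  0.214] [ 0.004 -0.004 -0.002]
```

View pics/w1.png

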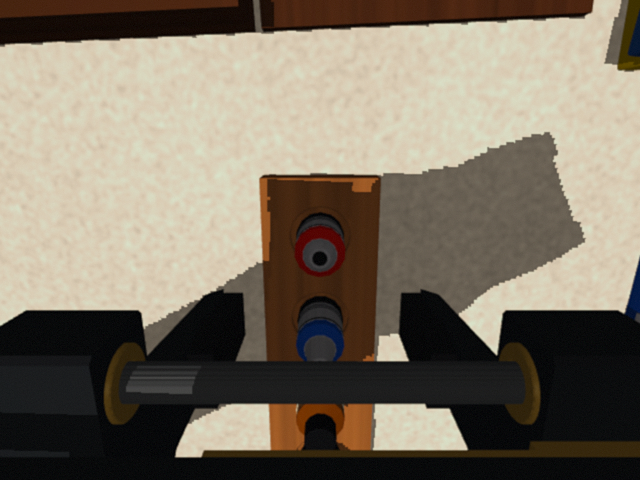

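Emit:
{"fn": "play_rows", "kwargs": {
  "rows": [
    [[0,0,0,0,0,0],[0,0,0,0,0,0],[0,0,0,0,0,0],[0,0,0,0,0,0]]
  ]
}}

```text
clock: 2.82
tool_pos: [0.5276, 0.2985, 0.3002]
eef_rot: [0.695, 0.719, 0.0, 0.0]
contact_force: [-0.2, 0.7, -0.0]
opening: 0.702
finger_force: 0.0
```

```bash
python3 to.py .5246 .3015 .194 2.1
python3 - <<'E'
from plant import *
r=snapshot("wrist");print(r["mount"].round(4),r["camera_matrix"])
print(get_state()["q"].round(4),get_state()["eef_rot"].round(4))
E
```

```text
t 2.82 pos [0.5276 0.2985 0.3002] F [-0.2  0.7 -0. ] open 0.702 grip 0.0
row [ 0.006 -0.006  0.212] [ 0.001 -0.001 -0.005]
[[ 1.800e-03 -9.627e-01 -2.707e-01  6.970e-02]
 [ 1.000e+00  2.000e-03 -5.000e-04  2.600e-03]
 [ 1.000e-03 -2.707e-01  9.627e-01  2.060e-02]
 [ 0.000e+00  0.000e+00  0.000e+00  1.000e+00]] [[401.84246301   0.         321.64602555]
 [  0.         401.84246301 244.38093863]
 [  0.           0.           1.        ]]
[-0.6446  0.8017  0.0954  1.7247 -0.1182  0.6202 -0.4477] [6.950e-01 7.191e-01 3.000e-04 0.000e+00]
```

Emit:
{"fn": "play_rows", "kwargs": {
  "rows": [
    [[0.004,-0.003,0.04,0,0,0],[0.004,-0.003,0.09,0,0,0],[0.004,-0.003,0.14,0,0,0],[0.004,-0.003,0.18,0,0,0],[0.004,-0.003,0.2,0,0,0],[0.004,-0.003,0.212,0,0,0],[0.004,-0.003,0.212,0,0,0],[0.004,-0.003,0.212,0,0,0],[0.004,-0.003,0.212,0,0,0]]
  ]
}}

```text
clock: 3.62
tool_pos: [0.5264, 0.3007, 0.1949]
eef_rot: [0.695, 0.719, 0.001, 0.0]
contact_force: [-0.5, 0.1, -0.5]
opening: 0.701
finger_force: 0.0
```

Emit:
{"fn": "play_rows", "kwargs": {
  "rows": [
    [[0,0,0,0,0,0],[0,0,0,0,0,0],[0,0,0,0,0,0],[0,0,0,0,0,0],[0,0,0,0,0,0],[0,0,0,0,0,0]]
  ],
  "claw": 1,
  "squeeze": 20
}}

```text
clock: 4.12
tool_pos: [0.526, 0.3005, 0.1939]
eef_rot: [0.695, 0.719, 0.0, 0.0]
contact_force: [-1.0, 0.6, 0.9]
opening: 0.331
finger_force: 20.0
```

```bash
python3 to.py .5825 -.1228 .30 -6.2;  python3 - <<'E'
from plant import *
import cv2
r=snapshot("wrist");a=r["pixels"];b=snapshot("side")["pixels"][300:460,240:400]
cv2.imwrite("pics/g1.png",cv2.resize(a,(400,300)));cv2.imwrite("pics/g1s.png",cv2.resize(b,None,fx=3,fy=3))
E
```

```text
t 4.12 pos [0.526  0.3005 0.1939] F [-1.   0.6  0.9] open 0.331 grip 20.0
row [-0.85   0.084 -0.212] [ 0.001 -0.001  0.285]
```

View pics/g1s.png

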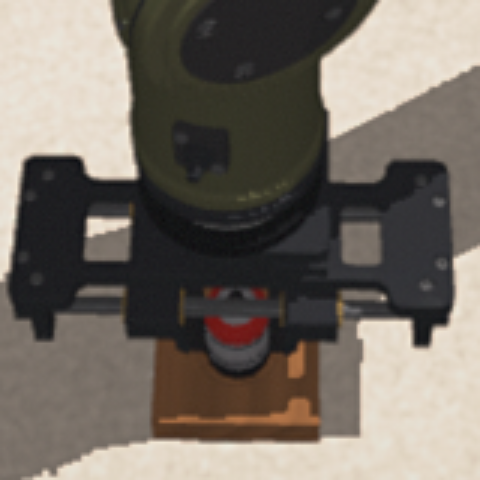

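Emit:
{"fn": "play_rows", "kwargs": {
  "rows": [
    [[0,0,-0.02,0,0,0],[0,0,-0.06,0,0,0],[0,0,-0.12,0,0,0],[-0.01,0,-0.17,0,0,0],[-0.04,0.002,-0.2,0,0,0.01],[-0.09,0.006,-0.212,0,0,0.03],[-0.15,0.012,-0.212,0,0,0.05],[-0.21,0.018,-0.212,0,0,0.07],[-0.27,0.025,-0.212,0,0,0.09],[-0.33,0.032,-0.212,0,0,0.11],[-0.39,0.038,-0.212,0,0,0.13],[-0.45,0.044,-0.212,0,0,0.15],[-0.51,0.05,-0.212,0,0,0.17],[-0.57,0.056,-0.212,0,0,0.19],[-0.63,0.062,-0.212,0,0,0.21],[-0.69,0.068,-0.212,0,0,0.23],[-0.75,0.074,-0.212,0,0,0.25],[-0.8,0.079,-0.212,0,0,0.27],[-0.835,0.083,-0.212,0,0,0.28],[-0.85,0.084,-0.212,0,0,0.285]]
  ]
}}

```text
clock: 5.88
tool_pos: [0.582, -0.1269, 0.3001]
eef_rot: [0.746, 0.666, -0.001, 0.001]
contact_force: [-0.3, 0.2, -2.2]
opening: 0.331
finger_force: 20.0
```

Emit:
{"fn": "play_rows", "kwargs": {
  "rows": [
    [[0,0,0,0,0,0],[0,0,0,0,0,0],[0,0,0,0,0,0],[0,0,0,0,0,0]]
  ]
}}

```text
clock: 6.22
tool_pos: [0.5824, -0.1207, 0.2997]
eef_rot: [0.743, 0.669, 0.0, -0.001]
contact_force: [-0.4, 0.5, -1.1]
opening: 0.333
finger_force: 20.0
```

```bash
python3 to.py .5825 -.1228 .198 -6.2;  python3 - <<'E'
from plant import *
import cv2,numpy as np
a=snapshot("wrist")["pixels"];b=snapshot("side")["pixels"][90:290,220:400]
cv2.imwrite("pics/g2.png",np.hstack([cv2.resize(a,(440,330)),cv2.resize(b,(297,330))]))
E
python3 to.py .5825 -.1228 .198 -6.2
```

```text
t 6.22 pos [ 0.5824 -0.1207  0.2997] F [-0.4  0.5 -1.1] open 0.333 grip 20.0
row [-0.004  0.001  0.203] [-0.001 -0.003  0.006]
t 6.32 pos [ 0.5824 -0.1214  0.2997] F [ 0.5 -0.  -1.1] open 0.329 grip 20.0
row [-0.003  0.001  0.203] [-0.001 -0.002  0.004]
```

View pics/g2.png

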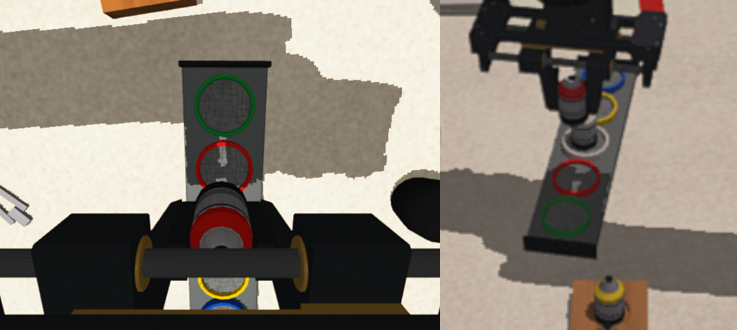

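Emit:
{"fn": "play_rows", "kwargs": {
  "rows": [
    [[-0.002,0.001,0.02,0,0,0],[-0.003,0.001,0.06,0,0,0],[-0.003,0.001,0.1,0,0,0],[-0.003,0.001,0.14,0,0,0],[-0.003,0.001,0.165,0,0,0],[-0.003,0.001,0.18,0,0,0],[-0.003,0.001,0.19,0,0,0],[-0.003,0.001,0.196,0,0,0],[-0.003,0.001,0.2,0,0,0],[-0.003,0.001,0.202,0,0,0],[-0.003,0.001,0.202,0,0,0],[-0.003,0.001,0.202,0,0,0],[-0.003,0.001,0.202,0,0,0]]
  ]
}}

```text
clock: 7.4
tool_pos: [0.5828, -0.1245, 0.1992]
eef_rot: [0.744, 0.668, 0.0, 0.0]
contact_force: [-0.1, -0.2, -1.1]
opening: 0.334
finger_force: 20.0
```

```bash
python3 to.py .5825 -.1228 .198 -6.2
```

```text
t 7.4 pos [ 0.5828 -0.1245  0.1992] F [-0.1 -0.2 -1.1] open 0.334 grip 20.0
row [ 0.003 -0.001  0.002] [ 0.002 -0.    -0.001]
```

Emit:
{"fn": "play_rows", "kwargs": {
  "rows": [
    [[0.001,0,0.001,0,0,0],[0.002,0,0.002,0,0,0],[0.002,0,0.003,0,0,0],[0.002,0,0.003,0,0,0],[0.002,0,0.003,0,0,0]]
  ]
}}

```text
clock: 7.82
tool_pos: [0.5829, -0.1235, 0.1979]
eef_rot: [0.744, 0.668, 0.0, 0.0]
contact_force: [-1.0, 0.6, 5.7]
opening: 0.334
finger_force: 20.0
```

Contact at 0.198. Release and rise.

Emit:
{"fn": "play_rows", "kwargs": {
  "rows": [
    [[0,0,0,0,0,0],[0,0,0,0,0,0],[0,0,0,0,0,0],[0,0,0,0,0,0],[0,0,-0.02,0,0,0],[0,0,-0.06,0,0,0],[0,0,-0.12,0,0,0],[0,0,-0.18,0,0,0],[0,0,-0.205,0,0,0],[0,0,-0.205,0,0,0]]
  ],
  "claw": 0.35
}}

```text
clock: 8.65
tool_pos: [0.5839, -0.1239, 0.3037]
eef_rot: [0.745, 0.668, 0.002, 0.003]
contact_force: [0.7, -0.6, -0.5]
opening: 0.649
finger_force: 0.0
```

```bash
python3 to.py .5275 .242 .300 2.1
python3 - <<'E'
from plant import *
import cv2,numpy as np
b=snapshot("side")["pixels"][90:290,220:400]
cv2.imwrite("pics/g3.png",cv2.resize(b,None,fx=3,fy=3))
E
```

```text
t 8.65 pos [ 0.5839 -0.1239  0.3037] F [ 0.7 -0.6 -0.5] open 0.649 grip 0.0
row [ 0.715 -0.192  0.006] [ 0.014  0.002 -0.291]
```

View pics/g3.png

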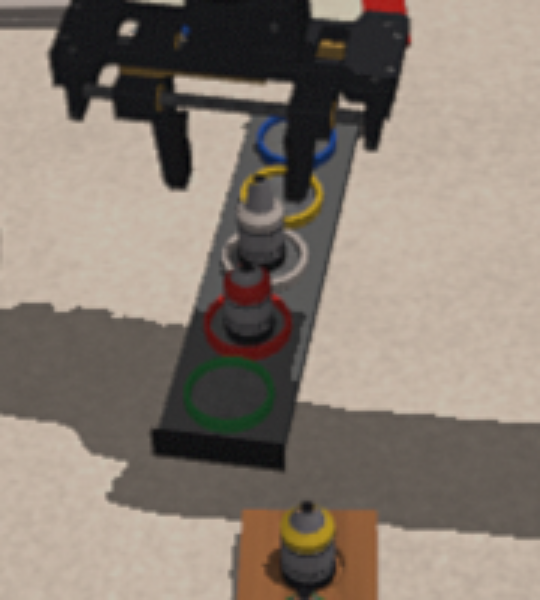

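Emit:
{"fn": "play_rows", "kwargs": {
  "rows": [
    [[0.03,-0.008,0.003,0,0,-0.01],[0.09,-0.024,0.006,0,0,-0.03],[0.16,-0.043,0.006,0,0,-0.06],[0.23,-0.062,0.006,0,0,-0.09],[0.3,-0.081,0.006,0,0,-0.12],[0.37,-0.099,0.006,0,0,-0.15],[0.44,-0.118,0.006,0,0,-0.18],[0.51,-0.137,0.006,0,0,-0.21],[0.58,-0.156,0.006,0,0,-0.24],[0.64,-0.172,0.006,0,0,-0.27],[0.69,-0.185,0.006,0,0,-0.291],[0.715,-0.192,0.006,0,0,-0.291],[0.715,-0.192,0.006,0,0,-0.291],[0.715,-0.192,0.006,0,0,-0.291],[0.715,-0.192,0.006,0,0,-0.291],[0.715,-0.192,0.006,0,0,-0.291],[0.715,-0.192,0.006,0,0,-0.291]]
  ]
}}

```text
clock: 10.12
tool_pos: [0.5266, 0.2402, 0.2967]
eef_rot: [0.695, 0.719, -0.0, 0.0]
contact_force: [0.6, -0.2, 0.2]
opening: 0.648
finger_force: 0.0
```

```bash
python3 to.py .5275 .242 .194 2.1
```

```text
t 10.12 pos [0.5266 0.2402 0.2967] F [ 0.6 -0.2  0.2] open 0.648 grip 0.0
row [0.004 0.002 0.205] [-0.     0.002 -0.006]
```

Emit:
{"fn": "play_rows", "kwargs": {
  "rows": [
    [[0.003,0.002,0.04,0,0,0],[0.003,0.002,0.09,0,0,0],[0.003,0.002,0.14,0,0,0],[0.003,0.002,0.18,0,0,0],[0.003,0.002,0.198,0,0,0],[0.003,0.002,0.205,0,0,0],[0.003,0.002,0.205,0,0,0],[0.003,0.002,0.205,0,0,0],[0.003,0.002,0.205,0,0,0]]
  ]
}}

```text
clock: 10.87
tool_pos: [0.5276, 0.2439, 0.1955]
eef_rot: [0.694, 0.72, 0.001, 0.0]
contact_force: [0.4, -0.4, 0.6]
opening: 0.654
finger_force: 0.0
```

Emit:
{"fn": "play_rows", "kwargs": {
  "rows": [
    [[0,0,0,0,0,0],[0,0,0,0,0,0],[0,0,0,0,0,0],[0,0,0,0,0,0],[0,0,0,0,0,0],[0,0,0,0,0,0]]
  ],
  "claw": 1
}}

```text
clock: 11.37
tool_pos: [0.5272, 0.244, 0.1945]
eef_rot: [0.694, 0.72, 0.0, 0.0]
contact_force: [-0.5, -0.5, 2.5]
opening: 0.333
finger_force: 20.0
```

```bash
python3 to.py .5631 -.3018 .30 -6.2
```

```text
t 11.37 pos [0.5272 0.244  0.1945] F [-0.5 -0.5  2.5] open 0.333 grip 20.0
row [-1.093  0.032 -0.211] [ 0.001 -0.001  0.29 ]
```

Emit:
{"fn": "play_rows", "kwargs": {
  "rows": [
    [[0,0,-0.02,0,0,0],[0,0,-0.06,0,0,0],[0,0,-0.12,0,0,0],[-0.01,0,-0.17,0,0,0],[-0.04,0.001,-0.2,0,0,0.01],[-0.09,0.003,-0.211,0,0,0.03],[-0.15,0.005,-0.211,0,0,0.05],[-0.22,0.007,-0.211,0,0,0.07],[-0.29,0.009,-0.211,0,0,0.09],[-0.36,0.011,-0.211,0,0,0.11],[-0.43,0.013,-0.211,0,0,0.13],[-0.5,0.015,-0.211,0,0,0.15],[-0.57,0.017,-0.211,0,0,0.17],[-0.64,0.019,-0.211,0,0,0.19],[-0.71,0.021,-0.211,0,0,0.21],[-0.78,0.023,-0.211,0,0,0.23],[-0.85,0.025,-0.211,0,0,0.25],[-0.91,0.027,-0.211,0,0,0.27],[-0.96,0.029,-0.211,0,0,0.285],[-0.99,0.03,-0.211,0,0,0.29]]
  ]
}}

```text
clock: 13.03
tool_pos: [0.5594, -0.2542, 0.3001]
eef_rot: [0.746, 0.666, -0.001, 0.001]
contact_force: [-0.0, -0.7, -1.9]
opening: 0.332
finger_force: 20.0
```

Emit:
{"fn": "play_rows", "kwargs": {
  "rows": [
    [[-0.02,0.002,0,0,0,0],[-0.05,0.008,0,0,0,0],[-0.08,0.013,0,0,0,0],[-0.1,0.016,0,0,0,0],[-0.103,0.017,0,0,0,0],[-0.103,0.017,0,0,0,0],[-0.103,0.017,0,0,0,0],[-0.103,0.017,0,0,0,0],[-0.103,0.017,0,0,0,0],[-0.103,0.017,0,0,0,0]]
  ]
}}

```text
clock: 13.87
tool_pos: [0.5634, -0.3015, 0.2997]
eef_rot: [0.744, 0.668, 0.0, -0.0]
contact_force: [-0.4, 0.0, -1.0]
opening: 0.334
finger_force: 20.0
```

```bash
python3 to.py .5631 -.3010 .1985 -6.2
```

```text
t 13.87 pos [ 0.5634 -0.3015  0.2997] F [-0.4  0.  -1. ] open 0.334 grip 20.0
row [ 0.001 -0.001  0.202] [-0.    -0.001  0.003]
```

Emit:
{"fn": "play_rows", "kwargs": {
  "rows": [
    [[0.001,0,0.02,0,0,0],[0.001,0,0.06,0,0,0],[0.001,0,0.1,0,0,0],[0.001,0,0.14,0,0,0],[0.001,0,0.165,0,0,0],[0.001,0,0.18,0,0,0],[0.001,0,0.19,0,0,0],[0.001,0,0.196,0,0,0],[0.001,0,0.198,0,0,0],[0.001,0,0.2,0,0,0],[0.001,0,0.201,0,0,0],[0.001,0,0.202,0,0,0],[0.001,0,0.202,0,0,0],[0.001,0,0.202,0,0,0],[0.001,0,0.202,0,0,0]]
  ]
}}

```text
clock: 15.12
tool_pos: [0.5633, -0.3019, 0.1989]
eef_rot: [0.744, 0.668, 0.0, 0.0]
contact_force: [-0.1, -1.1, -1.0]
opening: 0.332
finger_force: 20.0
```

Emit:
{"fn": "play_rows", "kwargs": {
  "rows": [
    [[0,0,0.001,0,0,0],[0,0,0.002,0,0,0],[0,0,0.002,0,0,0],[0,0,0.002,0,0,0],[0,0,0.002,0,0,0]]
  ]
}}

```text
clock: 15.53
tool_pos: [0.5633, -0.3019, 0.1985]
eef_rot: [0.744, 0.668, 0.0, 0.0]
contact_force: [-1.7, 1.0, 5.5]
opening: 0.337
finger_force: 20.0
```

Emit:
{"fn": "play_rows", "kwargs": {
  "rows": [
    [[0,0,0,0,0,0],[0,0,0,0,0,0],[0,0,0,0,0,0],[0,0,0,0,0,0],[0,0,-0.02,0,0,0],[0,0,-0.06,0,0,0],[0,0,-0.12,0,0,0],[0,0,-0.18,0,0,0],[0,0,-0.205,0,0,0],[0,0,-0.205,0,0,0]]
  ],
  "claw": 0.35
}}

```text
clock: 16.37
tool_pos: [0.5644, -0.3025, 0.3041]
eef_rot: [0.744, 0.668, 0.001, 0.003]
contact_force: [0.2, 0.6, -0.7]
opening: 0.654
finger_force: 0.0
```

```bash
python3 to.py .532 .1225 .300 2.1
```

```text
t 16.37 pos [ 0.5644 -0.3025  0.3041] F [ 0.2  0.6 -0.7] open 0.654 grip 0.0
row [ 0.838 -0.156  0.005] [ 0.013  0.006 -0.29 ]
```

Emit:
{"fn": "play_rows", "kwargs": {
  "rows": [
    [[0.03,-0.006,0.003,0,0,-0.01],[0.09,-0.017,0.005,0,0,-0.03],[0.16,-0.03,0.005,0,0,-0.06],[0.23,-0.043,0.005,0,0,-0.09],[0.3,-0.056,0.005,0,0,-0.12],[0.37,-0.069,0.005,0,0,-0.15],[0.44,-0.082,0.005,0,0,-0.18],[0.51,-0.095,0.005,0,0,-0.21],[0.58,-0.108,0.005,0,0,-0.24],[0.65,-0.121,0.005,0,0,-0.27],[0.72,-0.134,0.005,0,0,-0.29],[0.78,-0.145,0.005,0,0,-0.29],[0.82,-0.153,0.005,0,0,-0.29],[0.838,-0.156,0.005,0,0,-0.29],[0.838,-0.156,0.005,0,0,-0.29],[0.838,-0.156,0.005,0,0,-0.29],[0.838,-0.156,0.005,0,0,-0.29],[0.838,-0.156,0.005,0,0,-0.29],[0.838,-0.156,0.005,0,0,-0.29]]
  ]
}}

```text
clock: 17.95
tool_pos: [0.5311, 0.1213, 0.2977]
eef_rot: [0.695, 0.719, -0.0, 0.0]
contact_force: [0.7, 0.6, 0.7]
opening: 0.654
finger_force: 0.0
```

```bash
python3 to.py .532 .1225 .194 2.1
```

```text
t 17.95 pos [0.5311 0.1213 0.2977] F [0.7 0.6 0.7] open 0.654 grip 0.0
row [0.003 0.002 0.207] [-0.     0.002 -0.005]
```

Emit:
{"fn": "play_rows", "kwargs": {
  "rows": [
    [[0.001,0.002,0.04,0,0,0],[0.001,0.002,0.09,0,0,0],[0.001,0.002,0.14,0,0,0],[0.001,0.002,0.18,0,0,0],[0.001,0.002,0.198,0,0,0],[0.001,0.002,0.207,0,0,0],[0.001,0.002,0.207,0,0,0],[0.001,0.002,0.207,0,0,0],[0.001,0.002,0.207,0,0,0]]
  ]
}}

```text
clock: 18.7
tool_pos: [0.5324, 0.1236, 0.1953]
eef_rot: [0.694, 0.72, 0.001, 0.001]
contact_force: [0.4, 0.7, 0.1]
opening: 0.651
finger_force: 0.0
```

Emit:
{"fn": "play_rows", "kwargs": {
  "rows": [
    [[0,0,0,0,0,0],[0,0,0,0,0,0],[0,0,0,0,0,0],[0,0,0,0,0,0],[0,0,0,0,0,0],[0,0,0,0,0,0]]
  ],
  "claw": 1
}}

```text
clock: 19.2
tool_pos: [0.532, 0.1237, 0.1945]
eef_rot: [0.694, 0.72, 0.0, 0.0]
contact_force: [-0.4, 0.0, 3.1]
opening: 0.337
finger_force: 20.0
```

```bash
python3 to.py .5889 -.0632 .30 -6.2
```

```text
t 19.2 pos [0.532  0.1237 0.1945] F [-0.4  0.   3.1] open 0.337 grip 20.0
row [-0.378  0.1   -0.211] [ 0.001 -0.001  0.291]
```

Emit:
{"fn": "play_rows", "kwargs": {
  "rows": [
    [[0,0,-0.02,0,0,0],[0,0,-0.06,0,0,0],[0,0,-0.12,0,0,0],[0,0,-0.17,0,0,0],[-0.01,0.002,-0.2,0,0,0.01],[-0.03,0.007,-0.211,0,0,0.03],[-0.07,0.018,-0.211,0,0,0.06],[-0.12,0.031,-0.211,0,0,0.1],[-0.17,0.044,-0.211,0,0,0.14],[-0.22,0.058,-0.211,0,0,0.18],[-0.27,0.071,-0.211,0,0,0.22],[-0.32,0.084,-0.211,0,0,0.26],[-0.355,0.094,-0.211,0,0,0.28],[-0.378,0.1,-0.211,0,0,0.291],[-0.378,0.1,-0.211,0,0,0.291],[-0.378,0.1,-0.211,0,0,0.291],[-0.378,0.1,-0.211,0,0,0.291],[-0.378,0.1,-0.211,0,0,0.291],[-0.378,0.1,-0.211,0,0,0.291]]
  ]
}}

```text
clock: 20.78
tool_pos: [0.5886, -0.0618, 0.2996]
eef_rot: [0.744, 0.669, 0.0, -0.001]
contact_force: [0.0, 0.4, -1.0]
opening: 0.336
finger_force: 20.0
```

```bash
python3 to.py .5889 -.0628 .1985 -6.2
```

```text
t 20.78 pos [ 0.5886 -0.0618  0.2996] F [ 0.   0.4 -1. ] open 0.336 grip 20.0
row [-0.002  0.001  0.202] [-0.001 -0.002  0.004]
```

Emit:
{"fn": "play_rows", "kwargs": {
  "rows": [
    [[-0.001,0,0.02,0,0,0],[-0.001,0,0.06,0,0,0],[-0.001,0,0.1,0,0,0],[-0.001,0,0.14,0,0,0],[-0.001,0,0.165,0,0,0],[-0.001,0,0.18,0,0,0],[-0.001,0,0.19,0,0,0],[-0.001,0,0.196,0,0,0],[-0.001,0,0.198,0,0,0],[-0.001,0,0.2,0,0,0],[-0.001,0,0.201,0,0,0],[-0.001,0,0.202,0,0,0],[-0.001,0,0.203,0,0,0],[-0.001,0,0.203,0,0,0],[-0.001,0,0.203,0,0,0],[-0.001,0,0.203,0,0,0]]
  ]
}}

```text
clock: 22.12
tool_pos: [0.5889, -0.0639, 0.1985]
eef_rot: [0.744, 0.668, 0.0, 0.0]
contact_force: [-0.2, -0.4, 1.4]
opening: 0.333
finger_force: 20.0
```

Emit:
{"fn": "play_rows", "kwargs": {
  "rows": [
    [[0,0,0.001,0,0,0],[0,0,0.001,0,0,0],[0,0,0.001,0,0,0]]
  ]
}}

```text
clock: 22.37
tool_pos: [0.5889, -0.0639, 0.1985]
eef_rot: [0.744, 0.668, 0.0, 0.0]
contact_force: [-1.4, 0.8, 5.2]
opening: 0.333
finger_force: 20.0
```

Emit:
{"fn": "play_rows", "kwargs": {
  "rows": [
    [[0,0,0,0,0,0],[0,0,0,0,0,0],[0,0,0,0,0,0],[0,0,0,0,0,0],[0,0,-0.02,0,0,0],[0,0,-0.06,0,0,0],[0,0,-0.12,0,0,0],[0,0,-0.18,0,0,0],[0,0,-0.205,0,0,0],[0,0,-0.205,0,0,0],[0,0,-0.205,0,0,0]]
  ],
  "claw": 0.35
}}

```text
clock: 23.28
tool_pos: [0.5888, -0.0639, 0.3011]
eef_rot: [0.744, 0.668, 0.001, 0.001]
contact_force: [0.8, 0.0, -0.6]
opening: 0.648
finger_force: 0.0
```

```bash
python3 to.py .534 .0625 .300 2.1
```

```text
t 23.28 pos [ 0.5888 -0.0639  0.3011] F [ 0.8  0.  -0.6] open 0.648 grip 0.0
row [ 0.239 -0.136  0.002] [ 0.003 -0.    -0.29 ]
```

Emit:
{"fn": "play_rows", "kwargs": {
  "rows": [
    [[0.02,-0.011,0,0,0,-0.02],[0.06,-0.034,0.002,0,0,-0.06],[0.11,-0.063,0.002,0,0,-0.12],[0.16,-0.091,0.002,0,0,-0.18],[0.205,-0.117,0.002,0,0,-0.24],[0.239,-0.136,0.002,0,0,-0.29],[0.239,-0.136,0.002,0,0,-0.29],[0.239,-0.136,0.002,0,0,-0.29],[0.239,-0.136,0.002,0,0,-0.29],[0.239,-0.136,0.002,0,0,-0.29],[0.239,-0.136,0.002,0,0,-0.29]]
  ]
}}

```text
clock: 24.2
tool_pos: [0.5344, 0.0609, 0.299]
eef_rot: [0.695, 0.719, -0.0, 0.0]
contact_force: [0.5, 1.2, 0.2]
opening: 0.647
finger_force: 0.0
```

```bash
python3 to.py .534 .0625 .194 2.1
```

```text
t 24.2 pos [0.5344 0.0609 0.299 ] F [0.5 1.2 0.2] open 0.647 grip 0.0
row [ 0.003 -0.001  0.21 ] [-0.     0.002 -0.005]
```

Emit:
{"fn": "play_rows", "kwargs": {
  "rows": [
    [[0.001,-0.001,0.04,0,0,0],[0.001,-0.001,0.09,0,0,0],[0.001,-0.001,0.14,0,0,0],[0.001,-0.001,0.18,0,0,0],[0.001,-0.001,0.2,0,0,0],[0.001,-0.001,0.21,0,0,0],[0.001,-0.001,0.21,0,0,0],[0.001,-0.001,0.21,0,0,0],[0.001,-0.001,0.21,0,0,0]]
  ]
}}

```text
clock: 24.95
tool_pos: [0.5341, 0.0627, 0.1953]
eef_rot: [0.694, 0.72, 0.001, 0.001]
contact_force: [0.4, -0.0, 0.1]
opening: 0.65
finger_force: 0.0
```

Emit:
{"fn": "play_rows", "kwargs": {
  "rows": [
    [[0,0,0,0,0,0],[0,0,0,0,0,0],[0,0,0,0,0,0],[0,0,0,0,0,0],[0,0,0,0,0,0],[0,0,0,0,0,0]]
  ],
  "claw": 1
}}

```text
clock: 25.45
tool_pos: [0.5339, 0.0628, 0.1945]
eef_rot: [0.694, 0.72, 0.0, 0.0]
contact_force: [-0.5, 0.2, 3.4]
opening: 0.333
finger_force: 20.0
```

```bash
python3 to.py .5695 -.2422 .30 -6.2
```

```text
t 25.45 pos [0.5339 0.0628 0.1945] F [-0.5  0.2  3.4] open 0.333 grip 20.0
row [-0.612  0.049 -0.211] [ 0.002 -0.001  0.289]
```

Emit:
{"fn": "play_rows", "kwargs": {
  "rows": [
    [[0,0,-0.02,0,0,0],[0,0,-0.06,0,0,0],[0,0,-0.12,0,0,0],[0,0,-0.17,0,0,0],[-0.01,0.001,-0.2,0,0,0],[-0.04,0.003,-0.213,0,0,0.01],[-0.09,0.007,-0.213,0,0,0.03],[-0.14,0.011,-0.213,0,0,0.05],[-0.2,0.016,-0.213,0,0,0.08],[-0.26,0.021,-0.213,0,0,0.11],[-0.32,0.026,-0.213,0,0,0.14],[-0.38,0.03,-0.213,0,0,0.17],[-0.44,0.035,-0.213,0,0,0.2],[-0.5,0.04,-0.213,0,0,0.23],[-0.55,0.044,-0.213,0,0,0.26],[-0.59,0.047,-0.213,0,0,0.28],[-0.612,0.049,-0.213,0,0,0.289],[-0.612,0.049,-0.213,0,0,0.289],[-0.612,0.049,-0.213,0,0,0.289],[-0.612,0.049,-0.213,0,0,0.289]]
  ]
}}

```text
clock: 27.12
tool_pos: [0.5693, -0.2399, 0.3006]
eef_rot: [0.743, 0.669, 0.0, -0.001]
contact_force: [-0.8, 0.1, -2.5]
opening: 0.335
finger_force: 20.0
```

Emit:
{"fn": "play_rows", "kwargs": {
  "rows": [
    [[0,0,0,0,0,0],[0,0,0,0,0,0],[0,0,0,0,0,0]]
  ]
}}

```text
clock: 27.37
tool_pos: [0.5694, -0.241, 0.3007]
eef_rot: [0.744, 0.669, 0.0, -0.0]
contact_force: [-0.1, -0.2, -1.5]
opening: 0.338
finger_force: 20.0
```

```bash
python3 to.py .5695 -.2422 .1985 -6.2
```

```text
t 27.37 pos [ 0.5694 -0.241   0.3007] F [-0.1 -0.2 -1.5] open 0.338 grip 20.0
row [-0.003  0.001  0.204] [-0.001 -0.001  0.004]
```

Emit:
{"fn": "play_rows", "kwargs": {
  "rows": [
    [[-0.001,0,0.02,0,0,0],[-0.001,0,0.06,0,0,0],[-0.001,0,0.1,0,0,0],[-0.001,0,0.14,0,0,0],[-0.001,0,0.165,0,0,0],[-0.001,0,0.18,0,0,0],[-0.001,0,0.19,0,0,0],[-0.001,0,0.197,0,0,0],[-0.001,0,0.2,0,0,0],[-0.001,0,0.202,0,0,0],[-0.001,0,0.203,0,0,0],[-0.001,0,0.204,0,0,0],[-0.001,0,0.205,0,0,0],[-0.001,0,0.205,0,0,0],[-0.001,0,0.205,0,0,0],[-0.001,0,0.205,0,0,0]]
  ]
}}

```text
clock: 28.7
tool_pos: [0.5694, -0.2427, 0.1986]
eef_rot: [0.744, 0.668, 0.0, 0.0]
contact_force: [0.4, -0.4, 1.7]
opening: 0.335
finger_force: 20.0
```

Emit:
{"fn": "play_rows", "kwargs": {
  "rows": [
    [[0,0,0.001,0,0,0],[0,0,0.001,0,0,0],[0,0,0.001,0,0,0]]
  ]
}}

```text
clock: 28.95
tool_pos: [0.5693, -0.2427, 0.1985]
eef_rot: [0.744, 0.668, 0.0, 0.0]
contact_force: [-0.8, 0.5, 6.3]
opening: 0.333
finger_force: 20.0
```

Emit:
{"fn": "play_rows", "kwargs": {
  "rows": [
    [[0,0,0,0,0,0],[0,0,0,0,0,0],[0,0,0,0,0,0],[0,0,0,0,0,0],[0,0,-0.02,0,0,0],[0,0,-0.06,0,0,0],[0,0,-0.12,0,0,0],[0,0,-0.18,0,0,0],[0,0,-0.25,0,0,0],[0.06,0,-0.3,0,0,0],[0.13,0,-0.3,0,0,0],[0.2,0,-0.3,0,0,0],[0.27,0,-0.3,0,0,0],[0.34,0,-0.3,0,0,0],[0.41,0,-0.3,0,0,0],[0.48,0,-0.3,0,0,0],[0.55,0,-0.3,0,0,0],[0.6,0,-0.3,0,0,0],[0.63,0,-0.3,0,0,0],[0.63,0,-0.3,0,0,0]]
  ],
  "claw": 0.35
}}

```text
clock: 30.62
tool_pos: [0.603, 0.0758, 0.3482]
eef_rot: [0.742, 0.671, 0.002, -0.001]
contact_force: [0.0, 0.3, 0.3]
opening: 0.646
finger_force: 0.0
```

Emit:
{"fn": "play_rows", "kwargs": {
  "rows": [
    [[0.07,0,0,0,0,0],[0.14,0,0,0,0,0],[0.2,0,0,0,0,0],[0.25,0,0,0,0,0],[0.25,0,0,0,0,0],[0.25,0,0,0,0,0],[0.25,0,0,0,0,0],[0.25,0,0,0,0,0]]
  ]
}}

```text
clock: 31.28
tool_pos: [0.6169, 0.1919, 0.3479]
eef_rot: [0.745, 0.667, -0.001, 0.001]
contact_force: [0.3, -0.0, 0.3]
opening: 0.651
finger_force: 0.0
```

Run:
```python
from plant import *
import cv2,numpy as np
t=snapshot("top")["pixels"];s=snapshot("side")["pixels"]
a=cv2.resize(t[170:260,330:510],(520,260),interpolation=cv2.INTER_CUBIC)
b=cv2.resize(s[110:250,230:410],(520,404)[:2],interpolation=cv2.INTER_CUBIC)[:340]
cv2.imwrite("pics/f.png",np.vstack([a,b]));cv2.imwrite("pics/ftop.png",t)
```

```text
(no output)
```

View pics/f.png

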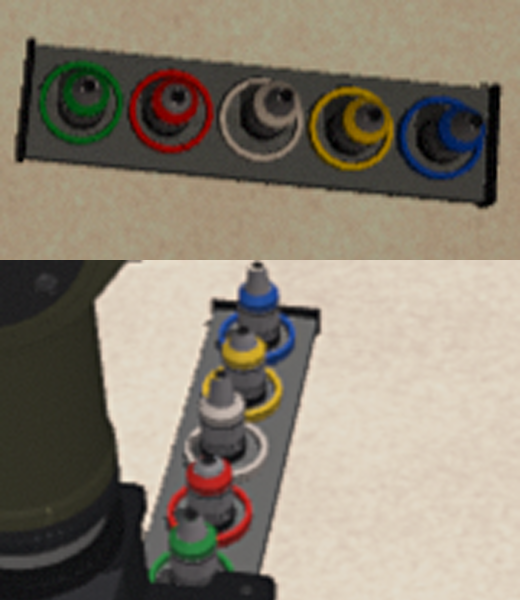

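View pics/ftop.png

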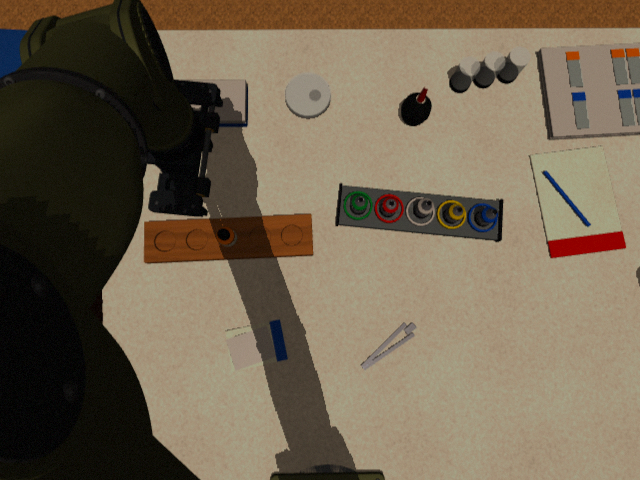

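All four objectives stand upright and centred in their own cups. In the top view they run green (357,205), red (389,207), yellow (452,213), blue (484,217). The white objective and the bottle (227,235) have not moved, and the gripper is clear of everything.

```bash
python3 -c "
from plant import *
print(finish_job())"
```

```text
the job is handed in; nothing more can be done
None
```

I placed the red, yellow, green and blue objectives upright in their own-coloured cups, left the white objective and the bottle where they were, and handed in the job at about 31 s; no verdict came back.

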